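Draw the tall plate from the drying rack and set it on the reading stand

ROBOT

A 6-joint arm with a two-finger parallel gripper is mounted at the origin on the work surface. World frame = base frame: x ahead of the robot, y to its left, z up, the work surface at z = 0. Lengths are in m, angles in rad, forces in N, time in s.
With the tool pointing down it reaches from about 0.225 to 0.875 m from the base axis. Payload 3.4 kg.
Tool frame: the origin (TCP) lies midway between the tips of the shut fingers; the grasp point (between the pads) lies 19 mm behind it; x points along the fingers, y is the direction in which the jaws open and shut, and the axes are right-handed (so a half turn about x gives the same grasp; the last joint's range is limited). The gripper opens to 85 mm and grips with 20 to 120 N. Pads are 22 mm wide; open, the fingers measure 114 mm over their backs; the gripper's body (76 mm by 85 mm) begins 54 mm behind the grasp point. The pads swing forward as they close: fully open they stand 13 mm farther back than shut.
Start: joints at [1.076, 0.276, 1.505, -0, 1.361, -0.121], TCP at [0.21, 0.535, 0.231] pointing down, gripper open.
Joint ranges: [-2.89, 2.89], [-0.75, 2.08], [0.22, 2.7], [-1.18, 4.32], [0.11, 2.71], [-2.7, 2.7]. Speed limits (rad/s): [2.57, 2.57, 3.14, 3.14, 3.14, 3.14].

INTERFACE

Orientations are given as a unit quaternion [w, x, y, z].
In Python, from rig import manip, get_image, get_calibration, ticket gives the robot as it stands. The module is installed in compiled form; this text tells all that it offers.
- The arm moves only by the tool arm_command, never from a script. Its argument "series" is text: rows parted by semicolons, each of 7 numbers parted by spaces: the shift along the tool's x, y, z in units of 0.1 m (1.0 is 0.1 m), then the turn, a rotation vector about the tool's x, y, z in units of pi rad (1.0 is pi rad), then the opening, from -1 (shut) to 1 (fully open), so that 0 is half open. In form: tx ty tz rx ry rz claw; .... A call has 1 to 12 rows; each row shifts and turns the commanded pose from where the row before left it, along the tool's axes as they then stand; what a row does not reach is not made up. A row lasts 1/12 s, in which the tool goes at most 41.7 mm and 7.16 degrees, less where a joint would pass 70% of its speed; a pose out of reach is approached as far as the arm can. A call with a number of a shift or a turn outside -1 to 1 is refused whole. A call with a gripper value outside its range is refused whole. The fingers move at their own pace and stop on an object; "squeeze" is the grip in N (left out, the last holds). Time passes only in rows, so rows that do not move let the fingers close. It gives the time, the measured TCP pose, the force and the opening at its end, in the units of the state.
- manip.get_state(): the state, without advancing time (a new reading comes with each control period).
- get_image(name): name is "scene" or "top" or "wrist"; returns the picture (400x640x3 uint8, red, green, blue); there is no depth.
- get_calibration(name): a dict with "fx", "fy", "cx", "cy" (pixels), "cam_to_world" (4x4, takes a point from camera to world coordinates); the wrist camera has in their place "tool_from_camera" (4x4, takes a point from camera to tool coordinates, whose origin is the TCP and whose axes are the tool frame's). Camera axes: x right, y down, z forward; pixel columns grow to the right and rows downward; lengths in m; the calibration is good to about 2 mm. A picture is of the moment at which its call begins: read the wrist's pose just before it. get_calibration takes no time and is no camera call.
- ticket.sign_off(): hands the job in, once; it reports no verdict.
The state is a dict: "clock": time; "qpos": joint angles; "qd": joint speeds; "effort": joint torques, N m; "position": TCP position; "ee_rot": TCP orientation; "contact_force": force on the tool from outside, world axes, zero at the start; "moment": the same for the moment, N m; "width": finger opening in m.
Only numpy, scipy, OpenCV 4.12 (cv2) and the standard library are available. Lean on these libraries where they do the work, as an engineer would, in place of code of your own. Each camera call takes 0.05 s, during which the arm holds its last target. There are 200 camera calls.

TASK

Slide the tall coated glass plate up out of its spring-gripped slot in the drying rack by its top edge, leaving the two short plates in place. Lower it, same end up and leaning like the stand's back panel, until you feel it stand on the ledge of the reading stand, wherever the ledge is clamped: the glass breaks if it is dropped or forced. Slide it along until its side edge meets the end stop, let go so that it leans flat against the panel, and leave the beaker and the jar undisturbed.

Things in the scene. Friction and masses are not known exactly. Their poses are not given: they have to be found in the camera images.
- tall_plate: the plate to move: flat glass, 100 mm wide (its y), 150 mm tall (its z), 5 mm thick (its x), about 0.18 kg (varies 30 %); lower 120 mm white-coated, top 30 mm bare pale glass, both faces alike. Origin: centre of its lower edge, z to the top edge. Starts upright in one of the rack's slots, its lower edge on the rack's floor 10 mm above the bench.
- tall_plate_top (a point): the middle of the tall plate's top edge, 150 mm from its origin, 160 mm above the bench at the start
- short_plate_a: short plate in another slot of the rack: same width, thickness and axes, 90 mm tall, so its top is 100 mm above the bench; origin at the centre of its lower edge. Leave it alone.
- short_plate_b: the other short plate, exactly like short_plate_a. Leave it alone.
- rack: aluminium rack fixed to the bench, 124 x 124 mm, 70 mm high; origin: centre of its underside, z up. Floor 10 mm thick. Three upright slots at its x = -36, 0, +36 mm; plates stand with width along its y, faces across its x. Ribs guide only the outer 10 mm at each side of a plate (slot 7.4 mm wide, 2.5 mm play at each side edge); a plate's middle is free to the fingers.
- rack_tongue (a point): the middle slot's sprung steel tongue, 34 mm above the bench at mid width; each slot has one (none higher than 46 mm). It presses its plate with about 4 N towards the rack's -x: drawing a plate straight up takes about 4 to 12 N until its lower edge is past 42 mm above the bench; above 70 mm it is clear of the ribs.
- rest: back panel of the fixed reading stand, dark steel, 150 mm long, 8 mm thick. Origin: mid length on its front face, 36 mm above the bench. z runs up the face, which leans 0.436 rad (25 deg) from vertical towards the robot; x is the front normal, away from the robot and up; y along the panel. Full up to z = 60 mm; above, up to 125 mm, only two cheeks beyond y = +-36 mm, open between for fingers..
- rest_stop (a point): point on the panel's face at z = 0, y = +50 mm of the rest: the line up the panel from here is the inner face of the ledge's end stop. The aluminium ledge (150 mm long, 22 mm deep, square to the panel) is clamped anywhere from z = 0 to 45 mm up the panel; its height is not reported: see or feel it. Its stop, a block at the +y end, rises 35 mm above it; a plate at the stop has y = 0.
- beaker: clear glass beaker, 72 mm across, 85 mm high, on the bench between rack and stand, on the far side; origin at its underside. Loose; leave it alone.
- jar: white plastic jar, 60 mm across, about 75 mm high, on the bench between rack and stand, on the robot's side; origin at its underside. Loose; leave it alone.
Things that resemble listed ones, but are neither listed nor needed, are in the scene too. Leave any purple look-alike of the rack alone. What is shaped like the part that bears rest but purple is not meant.

How it is judged:
On the way, in this order (a step that is already met when the one before it is completed fails the run):
1. the tall plate is drawn up clear of the rack, held in the fingers (z of tall_plate in the frame of rack above 0.072 m and contact force between the fingers and tall_plate above 1 N), for 0.2 s.
2. the plate, still held by the fingers and leaning like the panel, is set against the stand (its ledge, stop or panel) (z of tall_plate in the frame of rest between -0.003 and 0.051 m and x of tall_plate in the frame of rest between -0.001 and 0.018 m and angle between the z axis of tall_plate and the z axis of rest, either way round below 0.2 rad and contact force between the fingers and tall_plate above 1 N and contact force between tall_plate and rest above 0.3 N), for 0.1 s.
At the end, for the whole second after the job is handed in: The tall plate stands released and at rest on the ledge of the stand, at whatever height the ledge is clamped, coated end down, flat against the back panel (within 0.07 rad, its lower edge no more than 4 mm off it), its side edge within 2.5 mm of the end stop (z of tall_plate in the frame of rest between -0.003 and 0.048 m and x of tall_plate in the frame of rest between -0.001 and 0.007 m and angle between the z axis of tall_plate and the z axis of rest, either way round below 0.07 rad and angle between the y axis of tall_plate and the y axis of rest, either way round below 0.07 rad and angle between tall_plate's own z axis and vertical below 0.6 rad and y of tall_plate in the frame of rest between -0.0025 and 0.002 m and linear speed of tall_plate below 0.01 m/s and contact force between the fingers and tall_plate below 0.1 N and contact force between tall_plate and rest above 0.3 N); the robot touches nothing.
It fails at once if a short plate is drawn up or shifted by more than 10 mm (distance of any of short_plate_a, short_plate_b from where it was at the start of the episode above 0.01 m).
It fails at once if the beaker is shifted by more than 20 mm or tipped (distance of beaker from where it was at the start of the episode above 0.02 m or angle between beaker's own z axis and vertical above 0.4 rad).
It fails at once if the jar is shifted by more than 20 mm or tipped (distance of jar from where it was at the start of the episode above 0.02 m or angle between jar's own z axis and vertical above 0.4 rad).
It fails at once if the glass is dropped: it moves faster than 0.3 m/s while not held (a fall of about 5 mm) (contact force between the fingers and tall_plate below 0.1 N and linear speed of tall_plate above 0.3 m/s).
It fails at once if the glass is pressed against the stand with more than 45 N (contact force between tall_plate and rest above 45 N).
It also fails if it takes over 58 s, if anything falls off the work surface, if the arm or the gripper's body presses on something with over 40 N, if the wrist force passes 120 N, or if a joint passes its speed limit or range.

## Working session

There is one attempt and no reset: what is moved stays moved. The work goes in short steps, Python scripts to look and compute and a tool call to move; the robot and the scene stay as the last step left them, time stands still between calls to the robot, and variables do not carry over. Pictures are saved under pics/ and viewed, about 8 in all and at most 12, crops included, and the job is handed in when it is done.

Besides the shell and the picture viewer there is one more tool, called after "Emit:" as name(argument=value, ...) on one line, values as JSON. arm_command: Moves the arm, as the interface text tells. Shifts and turns lie within -1 to 1; 1 stands for 0.1 m of shift or pi rad of turn. Its arguments: {"type":"object","properties":{"series":{"type":"string"},"squeeze":{"type":"number"}},"required":["series"]}

```bash
mkdir -p pics; python3 - <<'E'
from rig import manip,get_image,get_calibration
import cv2,numpy as np
for n in("scene","top"):
    im=get_image(n);cv2.imwrite(f"pics/{n}0.png",im[...,::-1]);c=get_calibration(n);print(n,c)
print(get_calibration("wrist"));print(manip.get_state())
E
```

```text
scene {'fx': 374.2756319566297, 'fy': 374.2756319566297, 'cx': 309.47525180028697, 'cy': 199.69073404525835, 'cam_to_world': array([[ 0.57600439,  0.59811669, -0.55720317,  1.10769597],
       [ 0.81744572, -0.42045641,  0.393699  , -0.38414825],
       [ 0.0011983 , -0.6822557 , -0.73111266,  0.88641291],
       [ 0.        ,  0.        ,  0.        ,  1.        ]])}
top {'fx': 512.5026107513763, 'fy': 512.5026107513763, 'cx': 318.2266570512067, 'cy': 191.63411571279966, 'cam_to_world': array([[ 1.10921719e-03, -9.85643169e-01,  1.68838126e-01,
         2.95067904e-01],
       [-9.99825038e-01, -4.24574353e-03, -1.82172419e-02,
         2.61708143e-02],
       [ 1.86725435e-02, -1.68788379e-01, -9.85475428e-01,
         1.32319446e+00],
       [ 0.00000000e+00,  0.00000000e+00,  0.00000000e+00,
         1.00000000e+00]])}
{'fx': 331.3632315083234, 'fy': 331.3632315083234, 'cx': 320.48436292521154, 'cy': 197.89746486979084, 'tool_from_camera': array([[-5.02453617e-04, -3.14015263e-01,  9.49417802e-01,
        -1.42088443e-01],
       [ 9.99999252e-01,  9.00958151e-04,  8.27209950e-04
[... 173 characters left out ...]
        1.00000000e+00]])}
{'clock': 0.1, 'qpos': array([ 1.07601370e+00,  2.76523067e-01,  1.50601409e+00, -2.79343716e-05,
        1.36069443e+00, -1.21018087e-01]), 'qd': array([ 7.41131983e-04, -5.79220579e-06, -3.95996975e-03, -7.38663508e-04,
        4.98139482e-04, -1.35087926e-04]), 'effort': array([ 1.69121136e-03, -4.17701304e+01, -2.46405923e+01, -1.11443064e-04,
        5.79466025e-03,  4.87779323e-05]), 'position': array([0.20974279, 0.53487195, 0.23052815]), 'ee_rot': array([ 0.69462858,  0.13082066,  0.69496139, -0.13193092]), 'contact_force': array([-0.14801372, -0.20361097, -0.38325671]), 'moment': array([-0.00195241,  0.01996248,  0.00342218]), 'width': 0.08523298007753759}
```

View pics/scene0.png

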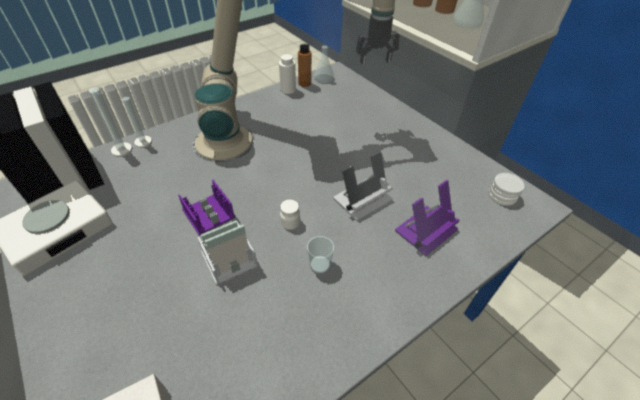

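View pics/top0.png

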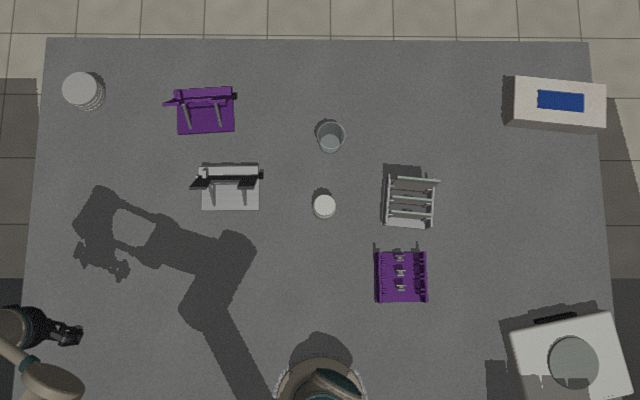

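```bash
python3 - <<'E'
import cv2,numpy as np
t=cv2.imread("pics/top0.png");s=cv2.imread("pics/scene0.png")
r=lambda a,k:cv2.resize(a,None,fx=k,fy=k,interpolation=cv2.INTER_CUBIC)
A=r(t[150:240,180:280],4);B=r(t[150:240,360:460],4)
C=r(s[140:230,320:420],4);D=r(s[200:290,185:285],4)
cv2.imwrite("pics/crop.png",cv2.resize(np.vstack([np.hstack([A,B]),np.hstack([C,D])]),(660,594)) if 0 else r(np.vstack([np.hstack([A,B]),np.hstack([C,D])]),.8))
E
```

```text
(no output)
```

View pics/crop.png

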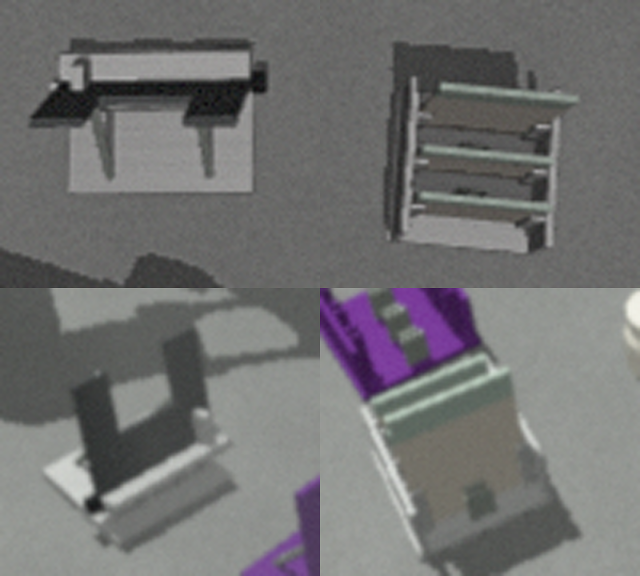

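```bash
cat >h.py <<'E'
import numpy as np,cv2
from rig import manip,get_image,get_calibration
from scipy.spatial.transform import Rotation as R
def pose(s):
    T=np.eye(4);q=s["ee_rot"];T[:3,:3]=R.from_quat([q[1],q[2],q[3],q[0]]).as_matrix();T[:3,3]=s["position"];return T
def cam(n,s=None):
    c=get_calibration(n);return c,(c["cam_to_world"] if "cam_to_world" in c else pose(s)@c["tool_from_camera"])
def ray(c,T,u,v):
    d=T[:3,:3]@np.array([(u-c["cx"])/c["fx"],(v-c["cy"])/c["fy"],1]);return T[:3,3],d/np.linalg.norm(d)
def tri(*rs):
    A=sum(np.eye(3)-np.outer(d,d) for o,d in rs);b=sum((np.eye(3)-np.outer(d,d))@o for o,d in rs)
    p=np.linalg.solve(A,b);return p,max(np.linalg.norm(np.cross(p-o,d)) for o,d in rs)
def onz(r,z): o,d=r;return o+d*(z-o[2])/d[2]
def proj(c,T,p):
    q=np.linalg.inv(T)@np.append(p,1);return np.array([c["fx"]*q[0]/q[2]+c["cx"],c["fy"]*q[1]/q[2]+c["cy"]])
E
python3 - <<'E'
from h import *
ct,Tt=cam("top");cs,Ts=cam("scene")
k=3.2
def t(x,y,o): return ray(ct,Tt,o[0]+x/k-.5,o[1]+y/k-.5)
def s(x,y,o): return ray(cs,Ts,o[0]+x/k-.5,o[1]+y/k-.5)
P={"plateL":(t(440-320,86,(360,150)),s(510-320,370-288,(185,200))),
"plateR":(t(578-320,101,(360,150)),s(383-320,422-288,(185,200))),
"cheekLout":(t(30,124,(180,150)),s(195,325-288,(320,140))),
"cheekRout":(t(237,126,(180,150)),s(73,385-288,(320,140))),
"cheekLin":(t(85,122,(180,150)),s(163,343-288,(320,140))),
"cheekRin":(t(187,124,(180,150)),s(105,372-288,(320,140)))}
for n,r in P.items(): print(n,tri(*r),onz(r[0],.16 if 'pl' in n else .149))
E
```

```text
plateL (array([ 0.53116736, -0.17759467,  0.16067054]), np.float64(0.0005419653823452034)) [ 0.53108473 -0.17821012  0.16      ]
plateR (array([ 0.5204466 , -0.27869372,  0.15970142]), np.float64(0.0002563017178331259)) [ 0.52047544 -0.27837017  0.16      ]
cheekLout (array([0.50401507, 0.30573671, 0.14971492]), np.float64(0.002057130199430496)) [0.50290085 0.30415616 0.149     ]
cheekRout (array([0.50329048, 0.15660746, 0.14999418]), np.float64(0.0024702170249963425)) [0.50209031 0.15461284 0.149     ]
cheekLin (array([0.50530146, 0.26559224, 0.1480976 ]), np.float64(0.0010025671991178433)) [0.5045482  0.26455653 0.149     ]
cheekRin (array([0.50495607, 0.19304202, 0.14822153]), np.float64(0.002482052669587105)) [0.50340343 0.19082479 0.149     ]
```

```bash
cat >>h.py <<'E'
def Rt(ax,ay): # tool rotation from x (finger dir) and approx y (jaw)
    x=np.array(ax,float);x/=np.linalg.norm(x);y=np.array(ay,float);y-=x*(x@y);y/=np.linalg.norm(y);return np.column_stack([x,y,np.cross(x,y)])
def go(p,Rg,s=None):
    T=pose(s or manip.get_state());print("turn first (pi units):",np.round(R.from_matrix(T[:3,:3].T@Rg).as_rotvec()/np.pi,4),
     " shift now-frame:",np.round(T[:3,:3].T@(p-T[:3,3])*10,3)," shift goal-frame:",np.round(Rg.T@(p-T[:3,3])*10,3))
E
python3 - <<'E'
from h import *
print(pose(manip.get_state()).round(3))
for sg in(1,-1):
    n=np.array([np.cos(-.106),np.sin(-.106),0])*sg
    go(np.array([.5258,-.2283,.26]),Rt([0,0,-1],n))
E
```

```text
[[-0.001  0.365  0.931  0.21 ]
 [-0.001  0.931 -0.365  0.535]
 [-1.    -0.002 -0.     0.231]
 [ 0.     0.     0.     1.   ]]
turn first (pi units): [4.148e-01 3.000e-04 5.000e-04]  shift now-frame: [-0.286 -5.951  5.729]  shift goal-frame: [-0.295  3.95   7.254]
turn first (pi units): [-5.852e-01 -5.000e-04  3.000e-04]  shift now-frame: [-0.286 -5.951  5.729]  shift goal-frame: [-0.295 -3.95  -7.254]
```

Emit:
arm_command(series="0 0 0 0.0346 0 0 1;0 0 0 0.0346 0 0 1;0 0 0 0.0346 0 0 1;0 0 0 0.0346 0 0 1;0 0 0 0.0346 0 0 1;0 0 0 0.0346 0 0 1;0 0 0 0.0346 0 0 1;0 0 0 0.0346 0 0 1;0 0 0 0.0346 0 0 1;0 0 0 0.0346 0 0 1;0 0 0 0.0346 0 0 1;0 0 0 0.0346 0 0 1", squeeze=60)

```text
clock: 1.1
position: [0.2098, 0.535, 0.2308]
ee_rot: [-0.471, -0.527, -0.471, 0.528]
contact_force: [0.0, 0.6, -1.1]
width: 0.0852
```

Emit:
arm_command(series="0 .165 .302 0 0 0 1;0 .165 .302 0 0 0 1;0 .165 .302 0 0 0 1;0 .165 .302 0 0 0 1;0 .165 .302 0 0 0 1;0 .165 .302 0 0 0 1;0 .165 .302 0 0 0 1;0 .165 .302 0 0 0 1;0 .165 .302 0 0 0 1;0 .165 .302 0 0 0 1;0 .165 .302 0 0 0 1;0 .165 .302 0 0 0 1")

```text
clock: 2.1
position: [0.3679, 0.1522, 0.2311]
ee_rot: [-0.472, -0.526, -0.473, 0.526]
contact_force: [0.5, -0.3, 0.3]
width: 0.0853
```

```bash
python3 - <<'E'
from h import *
s=manip.get_state();print(s["clock"],s["position"],s["contact_force"])
T=pose(s);print(T.round(3))
im=get_image("wrist");cv2.imwrite("pics/w_mid.png",im[...,::-1])
n=np.array([np.cos(-.106),np.sin(-.106),0])
go(np.array([.5258,-.2283,.26]),Rt([0,0,-1],n),s)
E
```

```text
2.1 [0.36794355 0.15216967 0.23112968] [ 0.53842967 -0.28406756  0.32293387]
[[-0.     0.994 -0.107  0.368]
 [ 0.    -0.107 -0.994  0.152]
 [-1.    -0.    -0.     0.231]
 [ 0.     0.     0.     1.   ]]
turn first (pi units): [-0.0004 -0.      0.0001]  shift now-frame: [-0.289  1.976  3.614]  shift goal-frame: [-0.289  1.972  3.616]
```

Emit:
arm_command(series="-.024 .165 .302 0 0 0 1;-.024 .165 .302 0 0 0 1;-.024 .165 .302 0 0 0 1;-.024 .165 .302 0 0 0 1;-.024 .165 .302 0 0 0 1;-.024 .165 .302 0 0 0 1;-.024 .165 .302 0 0 0 1;-.024 .165 .302 0 0 0 1;-.024 .165 .302 0 0 0 1;-.024 .165 .302 0 0 0 1;-.024 .165 .302 0 0 0 1;-.024 .165 .302 0 0 0 1")

```text
clock: 3.15
position: [0.5263, -0.2291, 0.2597]
ee_rot: [-0.472, -0.526, -0.473, 0.526]
contact_force: [0.7, -1.2, 0.3]
width: 0.0854
```

```bash
python3 - <<'E'
from h import *
s=manip.get_state();print(s["clock"],s["position"])
np.savez("w1.npz",T=pose(s))
im=get_image("wrist");cv2.imwrite("pics/w_rack.png",im[...,::-1])
c,T=cam("wrist",s)
print([proj(c,T,np.array(p)).round(1) for p in([.5312,-.1776,.16],[.5204,-.2787,.16])])
E
```

```text
3.15 [ 0.52626647 -0.2290892   0.2596656 ]
[array([320.2, 132.2]), array([320.3, 258. ])]
```

View pics/w_mid.png

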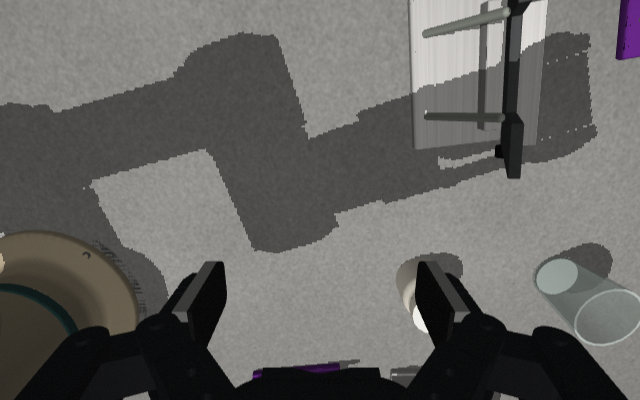

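View pics/w_rack.png

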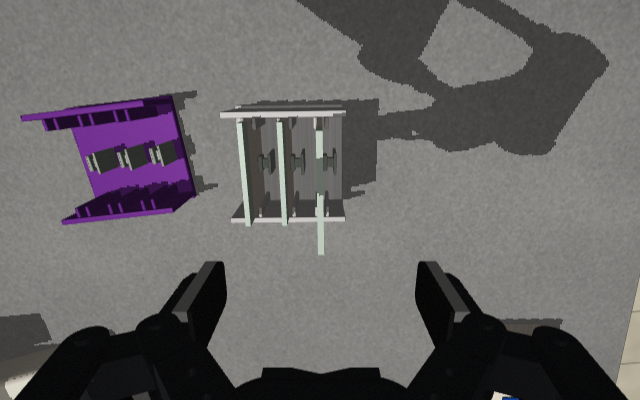

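Emit:
arm_command(series=".167 0 0 0 0 0 1;.167 0 0 0 0 0 1;.167 0 0 0 0 0 1;.167 0 0 0 0 0 1;.167 0 0 0 0 0 1;.167 0 0 0 0 0 1;.167 0 0 0 0 0 1;.167 0 0 0 0 0 1;0 0 0 0 0 0 -1;0 0 0 0 0 0 -1;0 0 0 0 0 0 -1;0 0 0 0 0 0 -1", squeeze=60)

```text
clock: 4.2
position: [0.5268, -0.2281, 0.1277]
ee_rot: [0.473, 0.526, 0.472, -0.526]
contact_force: [-0.0, -0.0, 0.1]
width: 0.0386
```

Emit:
arm_command(series="0 0 0 0 0 0 -1;0 0 0 0 0 0 -1;0 0 0 0 0 0 -1;0 0 0 0 0 0 -1;0 0 0 0 0 0 -1;0 0 0 0 0 0 -1;0 0 0 0 0 0 -1;0 0 0 0 0 0 -1")

```text
clock: 4.87
position: [0.5262, -0.2279, 0.1274]
ee_rot: [0.473, 0.526, 0.472, -0.526]
contact_force: [-1.0, 0.4, 5.7]
width: 0.0043
```

Emit:
arm_command(series="-.03 0 0 0 0 0 -1;-.03 0 0 0 0 0 -1;-.05 0 0 0 0 0 -1;-.05 0 0 0 0 0 -1;-.05 0 0 0 0 0 -1;-.05 0 0 0 0 0 -1;-.05 0 0 0 0 0 -1;-.05 0 0 0 0 0 -1;-.05 0 0 0 0 0 -1;-.05 0 0 0 0 0 -1;-.05 0 0 0 0 0 -1;-.05 0 0 0 0 0 -1")

```text
clock: 5.87
position: [0.5261, -0.2278, 0.1835]
ee_rot: [0.473, 0.526, 0.472, -0.526]
contact_force: [0.3, -0.1, -2.5]
width: 0.0038
```

Emit:
arm_command(series="-.08 0 0 0 0 0 -1;-.08 0 0 0 0 0 -1;-.08 0 0 0 0 0 -1;-.08 0 0 0 0 0 -1;-.08 0 0 0 0 0 -1;-.08 0 0 0 0 0 -1;-.08 0 0 0 0 0 -1;-.08 0 0 0 0 0 -1;-.08 0 0 0 0 0 -1;-.08 0 0 0 0 0 -1;-.05 0 0 0 0 0 -1;-0 0 0 0 0 0 -1")

```text
clock: 6.87
position: [0.5266, -0.2281, 0.269]
ee_rot: [0.473, 0.526, 0.472, -0.526]
contact_force: [1.2, -0.1, -1.6]
width: 0.0042
```

```bash
python3 - <<'E'
from h import *
s=manip.get_state();print(s["clock"],s["position"],s["contact_force"],s["moment"],s["width"])
ims=[get_image(n) for n in("wrist","top","scene")]
for n,i in zip("wts",ims):cv2.imwrite(f"pics/lift_{n}.png",i[...,::-1])
c=np.vstack([ims[0][:,120:520],]);t=cv2.resize(ims[1][140:240,360:460],(400,400));u=cv2.resize(ims[2][150:290,150:290],(400,400))
cv2.imwrite("pics/lift.png",cv2.resize(np.hstack([c,u]),(800,400))[...,::-1])
E
```

```text
6.8667 [ 0.5266344  -0.22810566  0.26899376] [ 1.18777083 -0.09014611 -1.57881368] [-0.04234626 -0.020284    0.03096004] 0.004244796786895053
```

View pics/lift.png

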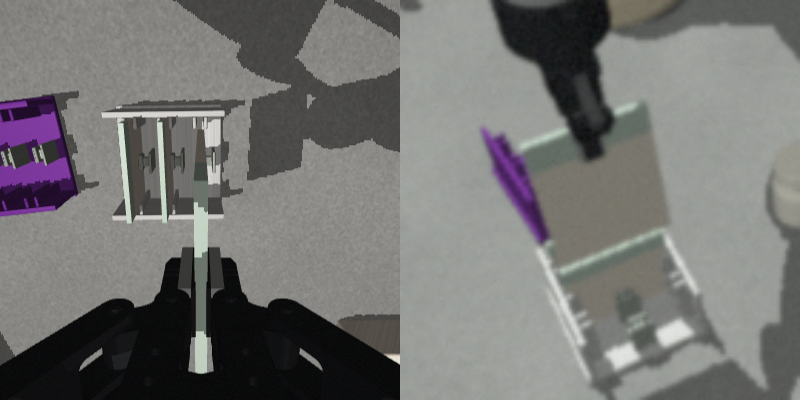

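```bash
python3 - <<'E'
from h import *
s=manip.get_state();Tp=pose(s);cs,Ts=cam("scene");ct,Tt=cam("top")
top=s["position"]+np.array([0,0,.0326]);yv=np.array([.1055,.9944,0])*.05
print("pred",[proj(cs,Ts,top+k*yv).round(1) for k in(1,-1)],"seen (235.5,185),(191.8,201.8)")
k=3.2
t=lambda x,y:ray(ct,Tt,180+x/k-.5,150+y/k-.5)
S=lambda x,y:ray(cs,Ts,320+x/k-.5,140+(y-288)/k-.5)
for n,a,b in(("ledgeL",(60,53),(230,437)),("ledgeR",(250,53),(104,512))):
    print(n,tri(t(*a),S(*b)))
# ledge in rest frame
# enlarged clean crops of the stand
a=cv2.imread("pics/lift_s.png")[150:225,325:400];b=cv2.imread("pics/lift_t.png")[155:215,185:270]
c=cv2.imread("pics/w_mid.png")[0:190,400:560]
f=lambda i,w,h:cv2.resize(i,(w,h),interpolation=cv2.INTER_CUBIC)
cv2.imwrite("pics/stand.png",np.hstack([f(a,500,500),np.vstack([f(b,283,200),f(c,283,300)])]))
E
```

```text
pred [array([235.5, 185.6]), array([191.5, 201.6])] seen (235.5,185),(191.8,201.8)
ledgeL (array([0.57608336, 0.30510171, 0.05805818]), np.float64(0.0004983392084675655))
ledgeR (array([0.57629589, 0.15281423, 0.04774977]), np.float64(0.00455986982438137))
```

View pics/stand.png

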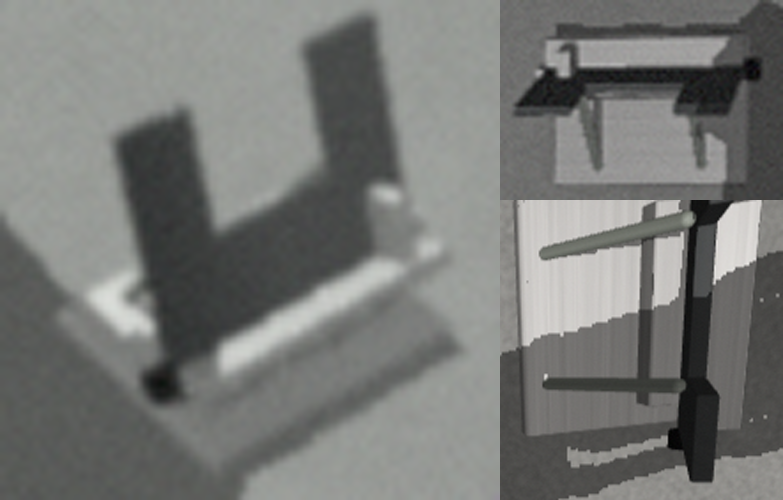

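```bash
python3 - <<'E'
from h import *
# wrist pose at w_mid
T0=np.eye(4);T0[:3,:3]=R.from_quat([-.5262,-.4728,.5262,-.4716]).as_matrix() # approx, xyzw
n=np.array([np.cos(-.1075),np.sin(-.1075),0]);T0[:3,:3]=Rt([0,0,-1],n);T0[:3,3]=[.36794355,.15216967,.23112968]
c=get_calibration("wrist");T=T0@c["tool_from_camera"]
im=cv2.imread("pics/w_mid.png")
for v in(120,130,140,150,160,170,175,178,180):
    g=im[v,480:545].max(1);d=np.where(g<60)[0]+480
    if len(d): print(v,d.min(),d.max(),onz(ray(c,T,d.max()+.5,v),.149).round(4), g[::3])
for v in (2,10,):
    g=im[v,480:545].max(1);d=np.where(g<60)[0]+480;print(v,d.min(),d.max(),onz(ray(c,T,d.max()+.5,v),.149).round(4))
E
```

```text
120 504 521 [0.5063 0.1996 0.149 ] [ 64  63  64  64  62  62  71  89  41  22  22  25  22  25  87 107 109 105
 107 113  82  78]
130 501 523 [0.5082 0.1928 0.149 ] [111  93 101 112 109 107 112  20  22  19  22  38  37  36  36 107 107 108
 106  76  74  76]
140 500 522 [0.5081 0.1861 0.149 ] [115 114 111 103  91  90  86  20  20  20  26  36  37  39  41 109 105 109
 104  77  79  79]
150 495 521 [0.508  0.1793 0.149 ] [ 75  74  82  80 147   7   7   9  22  20  35  34  36  37  60  74  74  78
  80  81  81  79]
160 504 521 [0.5086 0.1723 0.149 ] [80 77 78 76 74 76 80 77 19 20 34 35 37 36 74 78 78 75 73 76 80 79]
170 506 520 [0.5084 0.1653 0.149 ] [ 76  77  78  81  77 119 122 144 147  21  36  34  33  36 147 140 148 149
 144 142 145 143]
175 507 519 [0.5081 0.1617 0.149 ] [124 120 138 138 141 142 145 142 148  18  37  37  36  39 147 144 144 147
 143 147 143 152]
2 508 529 [0.5053 0.2688 0.149 ]
10 511 524 [0.5027 0.2648 0.149 ]
```

```bash
cat >>h.py <<'E'
zr=np.array([-.42262,0,.90631]);xr=np.array([.90631,0,.42262]);O=np.array([.562,.232,.036]);RG=Rt(-zr,xr)
def inrest(p): # lower-edge centre estimate
    d=p-O;return np.round([d@xr*1e3,d[1]*1e3,(d@zr-.1174)*1e3],1)
E
python3 - <<'E'
from h import *
A=O+(.2174)*zr+.035*xr+[0,-.012,0];print(A);go(A,RG)
E
```

```text
[0.50184326 0.22       0.24782349]
turn first (pi units): [-0.0337  0.0073  0.139 ]  shift now-frame: [ 0.195 -0.718 -4.425]  shift goal-frame: [ 0.074 -0.299 -4.476]
```

Emit:
arm_command(series="0 0 0 -.0048 .001 .0199 -1;0 0 0 -.0048 .001 .0199 -1;0 0 0 -.0048 .001 .0199 -1;0 0 0 -.0048 .001 .0199 -1;0 0 0 -.0048 .001 .0199 -1;0 0 0 -.0048 .001 .0199 -1;0 0 0 -.0048 .001 .0199 -1;0 0 0 0 0 0 -1;0 0 -.06 0 0 0 -1;0 0 -.12 0 0 0 -1;0 0 -.18 0 0 0 -1;0 0 -.2 0 0 0 -1")

```text
clock: 8.02
position: [0.5268, -0.1709, 0.2676]
ee_rot: [0.597, 0.596, 0.379, -0.38]
contact_force: [-0.4, 1.2, -2.1]
width: 0.0038
```

Emit:
arm_command(series="0 -.025 -.2 0 0 0 -1;0 -.025 -.2 0 0 0 -1;0 -.025 -.2 0 0 0 -1;0 -.025 -.2 0 0 0 -1;0 -.025 -.2 0 0 0 -1;0 -.025 -.2 0 0 0 -1;0 -.025 -.2 0 0 0 -1;0 -.025 -.2 0 0 0 -1;0 -.025 -.2 0 0 0 -1;0 -.025 -.2 0 0 0 -1;0 -.025 -.2 0 0 0 -1;0 -.02 -.2 0 0 0 -1")

```text
clock: 9.02
position: [0.4993, 0.0707, 0.2549]
ee_rot: [0.597, 0.596, 0.38, -0.379]
contact_force: [0.1, -0.7, -1.2]
width: 0.0041
```

Emit:
arm_command(series="0 0 -.2 0 0 0 -1;0 0 -.2 0 0 0 -1;0 0 -.2 0 0 0 -1;0 0 -.2 0 0 0 -1;0 0 -.2 0 0 0 -1;0 0 -.2 0 0 0 -1;0 0 -.15 0 0 0 -1;0 0 -.1 0 0 0 -1;0 0 -.06 0 0 0 -1;0 0 0 0 0 0 -1;0 0 0 0 0 0 -1")

```text
clock: 9.93
position: [0.4992, 0.22, 0.2543]
ee_rot: [0.597, 0.596, 0.379, -0.38]
contact_force: [0.6, -0.8, -2.4]
width: 0.004
```

```bash
python3 - <<'E'
from h import *
s=manip.get_state();print(s["clock"],s["position"],s["contact_force"],s["width"],inrest(s["position"]))
A=O+(.2174)*zr+.035*xr+[0,-.012,0];go(A,RG,s)
np.save("wA.npy",pose(s))
ims=[get_image(n) for n in("wrist","top","scene")]
for n,i in zip("wts",ims):cv2.imwrite(f"pics/A_{n}.png",i[...,::-1])
u=cv2.resize(ims[2][120:230,300:410],(400,400));cv2.imwrite("pics/A.png",np.hstack([cv2.resize(ims[0][:,120:520],(400,400)),u])[...,::-1])
E
```

```text
9.9333 [0.49921911 0.22004348 0.25432057] [ 0.56179974 -0.81184889 -2.3524621 ] 0.004026374662874259 [ 35.4 -12.  107. ]
turn first (pi units): [ 0.0005  0.0004 -0.0004]  shift now-frame: [ 0.07  -0.004  0.   ]  shift goal-frame: [ 0.07  -0.004  0.   ]
```

View pics/A.png

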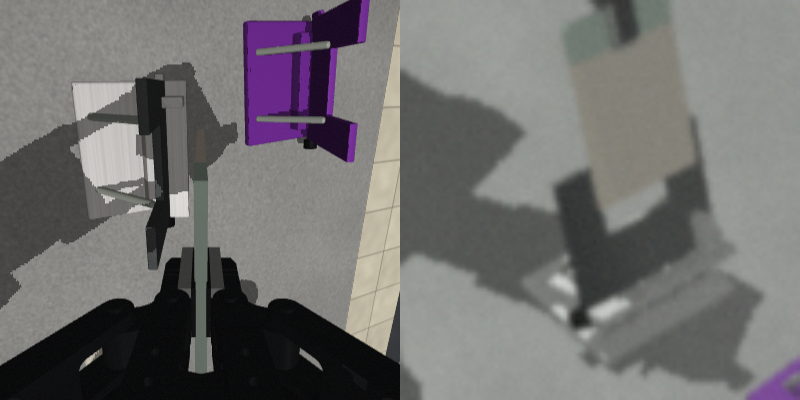

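```bash
python3 - <<'E'
import cv2
a=cv2.imread("pics/A_w.png")[60:280,180:340]
a=cv2.convertScaleAbs(a,alpha=1.5,beta=20)
cv2.imwrite("pics/Az.png",cv2.resize(a[:, :],(432,594),interpolation=cv2.INTER_CUBIC))
E
```

```text
(no output)
```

View pics/Az.png

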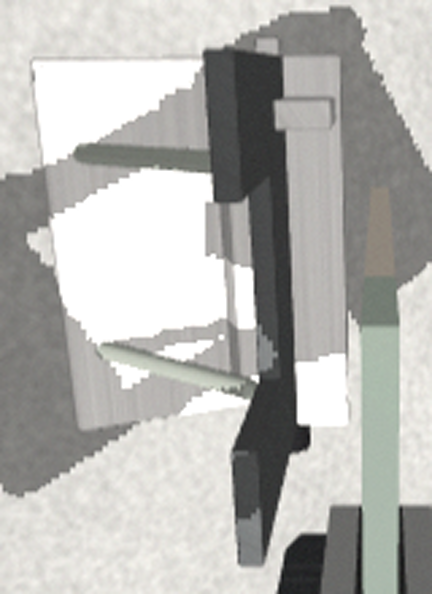

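```bash
python3 - <<'E'
from h import *
from scipy.optimize import brentq
T=np.load("wA.npy");c=get_calibration("wrist");C=c["tool_from_camera"]
def rr(x,y): return ray(c,C,180+x/2.7-.5,60+y/2.7-.5)
def at(r,X): o,d=r;return o+d*(X-o[0])/d[0]
def fit(a,b,L):
    f=lambda X:np.linalg.norm(at(rr(*a),X)-at(rr(*b),X))-L
    X=brentq(f,-.05,.5);P=[T[:3,:3]@at(rr(*k),X)+T[:3,3] for k in(a,b)]
    print(a,b,"X",round(X,4),"rest mm:",[np.round([(p-O)@xr*1e3,(p-O)[1]*1e3,(p-O)@zr*1e3],1) for p in P])
fit((339,57),(348,425),.150);fit((282,57),(298,425),.150)
fit((235,50),(265,562),.150);fit((243,201),(258,450),.072)
for h in(0,.005,.01,.02):
    X=.2244-h+.0;X=(T[:3,3]-O)@zr-h
    print("h",h,[np.round([(p-O)@xr*1e3,(p-O)[1]*1e3],1) for p in[T[:3,:3]@at(rr(*k),X)+T[:3,3] for k in((339,57),(348,425),(282,57),(298,425))]])
X=(T[:3,3]-O)@zr-.125
print([np.round([(p-O)@xr*1e3,(p-O)[1]*1e3],1) for p in[T[:3,:3]@at(rr(*k),X)+T[:3,3] for k in((235,50),(243,201),(258,450),(265,562))]])
E
```

```text
(339, 57) (348, 425) X 0.218 rest mm: [array([19.1, 77.1,  6.2]), array([ 21.1, -72.9,   6.4])]
(282, 57) (298, 425) X 0.218 rest mm: [array([-2.6, 77. ,  6.2]), array([ -0.5, -73. ,   6.4])]
(235, 50) (265, 562) X 0.1039 rest mm: [array([ -2.8,  76.5, 120.3]), array([ -0.9, -73.5, 120.5])]
(243, 201) (258, 450) X 0.0989 rest mm: [array([ -1.8,  38.5, 125.4]), array([ -0.7, -33.5, 125.5])]
h 0 [array([18.8, 77.2]), array([ 20.8, -75.4]), array([-3.2, 77.1]), array([ -1.2, -75.5])]
h 0.005 [array([19. , 77.1]), array([ 21. , -73.5]), array([-2.7, 77.1]), array([ -0.7, -73.5])]
h 0.01 [array([19.2, 77. ]), array([ 21.2, -71.5]), array([-2.2, 77. ]), array([ -0.2, -71.5])]
h 0.02 [array([19.7, 76.8]), array([ 21.6, -67.5]), array([-1.2, 76.8]), array([  0.8, -67.6])]
[array([-2.2, 76.4]), array([-1.9, 38.4]), array([ -0.8, -33.8]), array([ -0.2, -70.9])]
```

Emit:
arm_command(series="0 0 0 -.003 .0013 0 -1;0 -.052 -.008 0 0 0 -1;0 -.052 -.008 0 0 0 -1;0 -.052 -.008 0 0 0 -1;0 -.052 -.008 0 0 0 -1;0 -.052 -.008 0 0 0 -1;0 0 0 0 0 0 -1;.1 0 0 0 0 0 -1;.1 0 0 0 0 0 -1;.1 0 0 0 0 0 -1;.1 0 0 0 0 0 -1;0 0 0 0 0 0 -1")

```text
clock: 11.08
position: [0.4925, 0.2224, 0.2039]
ee_rot: [0.599, 0.593, 0.383, -0.379]
contact_force: [-0.0, -0.6, -2.6]
width: 0.004
```

Emit:
arm_command(series=".1 0 0 0 0 0 -1;.1 0 0 0 0 0 -1;.1 0 0 0 0 0 -1;.08 0 0 0 0 0 -1;.06 0 0 0 0 0 -1;.02 0 0 0 0 0 -1;0 0 0 0 0 0 -1;0 0 0 0 0 0 -1")

```text
clock: 11.75
position: [0.5125, 0.2233, 0.1655]
ee_rot: [0.599, 0.594, 0.382, -0.377]
contact_force: [0.5, 0.2, -1.2]
width: 0.0036
```

```bash
cat >>h.py <<'E'
O=O-.0016*xr+[0,.002,0]
E
python3 - <<'E'
from h import *
s=manip.get_state();print(s["clock"],s["position"],s["contact_force"],s["moment"],s["width"],inrest(s["position"]))
E
```

```text
11.75 [0.51251661 0.2232723  0.16550174] [ 0.54908336  0.24739646 -1.22224414] [-0.01622384  0.35964583 -0.00372068] 0.003616476320353 [ 11.5 -10.7  20.9]
```

Emit:
arm_command(series=".02 0 0 0 0 0 -1;.02 0 0 0 0 0 -1;.02 0 0 0 0 0 -1;.02 0 0 0 0 0 -1;0 0 0 0 0 0 -1")

```text
clock: 12.17
position: [0.5157, 0.2231, 0.1578]
ee_rot: [0.599, 0.594, 0.382, -0.377]
contact_force: [-0.3, 0.5, -0.9]
width: 0.004
```

```bash
cat >st.py <<'E'
from h import *
s=manip.get_state();f=s["contact_force"];print(round(s["clock"],2),f.round(2),"xr,zr:",round(f@xr,2),round(f@zr,2),s["moment"].round(3),round(s["width"],4),inrest(s["position"]))
E
python3 st.py
```

```text
12.17 [-0.33  0.46 -0.9 ] xr,zr: -0.68 -0.68 [ 0.051  0.347 -0.026] 0.004 [ 11.1 -10.9  12.6]
```

Emit:
arm_command(series=".015 0 0 0 0 0 -1;.015 0 0 0 0 0 -1;0 0 0 0 0 0 -1;0 0 0 0 0 0 -1")

```text
clock: 12.5
position: [0.517, 0.2232, 0.1554]
ee_rot: [0.599, 0.594, 0.382, -0.377]
contact_force: [-0.1, -0.4, -1.0]
width: 0.0043
```

```bash
python3 st.py
```

```text
12.5 [-0.1  -0.4  -0.99] xr,zr: -0.51 -0.86 [0.014 0.347 0.021] 0.0043 [ 11.3 -10.8   9.8]
```

Creep down with single millimetre steps.

Emit:
arm_command(series=".01 0 0 0 0 0 -1;.01 0 0 0 0 0 -1;0 0 0 0 0 0 -1")

```text
clock: 12.75
position: [0.5178, 0.2232, 0.1549]
ee_rot: [0.599, 0.595, 0.382, -0.377]
contact_force: [-5.4, -1.8, 7.9]
width: 0.0037
```

```bash
python3 st.py
```

```text
12.75 [-5.4  -1.76  7.87] xr,zr: -1.56 9.41 [-0.092  0.673 -0.065] 0.0037 [ 11.8 -10.8   9.1]
```

Emit:
arm_command(series=".01 0 0 0 0 0 -1;0 0 0 0 0 0 -1;0 0 0 0 0 0 -1")

```text
clock: 13.0
position: [0.518, 0.2232, 0.1549]
ee_rot: [0.599, 0.595, 0.381, -0.376]
contact_force: [-10.9, -1.9, 14.4]
width: 0.0043
```

```bash
python3 st.py
```

```text
13.0 [-10.88  -1.86  14.42] xr,zr: -3.77 17.67 [-0.194  1.001 -0.091] 0.0043 [ 12.  -10.8   9. ]
```

Emit:
arm_command(series=".01 0 0 0 0 0 -1;0 0 0 0 0 0 -1;0 0 0 0 0 0 -1")

```text
clock: 13.25
position: [0.5182, 0.2232, 0.155]
ee_rot: [0.599, 0.595, 0.381, -0.376]
contact_force: [-14.4, -3.1, 21.9]
width: 0.0043
```

```bash
python3 st.py
```

```text
13.25 [-14.41  -3.08  21.87] xr,zr: -3.82 25.91 [-0.222  1.401 -0.102] 0.0043 [ 12.2 -10.8   9. ]
```

Emit:
arm_command(series="-.015 0 0 0 0 0 -1;-.01 0 0 0 0 0 -1;0 -.02 0 0 0 0 -1;0 -.02 0 0 0 0 -1;0 -.02 0 0 0 0 -1;0 0 0 0 0 0 -1;0 0 0 0 0 0 -1")

```text
clock: 13.83
position: [0.5143, 0.224, 0.1533]
ee_rot: [0.6, 0.596, 0.381, -0.375]
contact_force: [-1.0, -1.0, 5.9]
width: 0.0041
```

```bash
python3 st.py
```

```text
13.83 [-1.04 -1.03  5.95] xr,zr: 1.57 5.83 [-0.074 -0.397 -0.02 ] 0.0041 [  8. -10.   9.]
```

Emit:
arm_command(series="0 -.015 0 0 0 0 -1;0 -.015 0 0 0 0 -1;0 0 0 0 0 0 -1")

```text
clock: 14.08
position: [0.5119, 0.2242, 0.1521]
ee_rot: [0.6, 0.596, 0.381, -0.374]
contact_force: [-0.2, 0.5, 6.2]
width: 0.0041
```

```bash
python3 st.py
```

```text
14.08 [-0.16  0.49  6.21] xr,zr: 2.48 5.7 [-0.011 -0.474 -0.034] 0.0041 [ 5.2 -9.8  9.1]
```

Emit:
arm_command(series="0 -.01 0 0 0 0 -1;0 -.01 0 0 0 0 -1;0 0 0 0 0 0 -1")

```text
clock: 14.33
position: [0.5102, 0.2242, 0.1514]
ee_rot: [0.6, 0.596, 0.381, -0.374]
contact_force: [-0.2, 0.4, 4.7]
width: 0.0043
```

```bash
python3 st.py
```

```text
14.33 [-0.17  0.38  4.71] xr,zr: 1.84 4.34 [ 0.04  -0.585 -0.03 ] 0.0043 [ 3.5 -9.8  9.1]
```

Emit:
arm_command(series="0 -.01 0 0 0 0 -1;0 -.01 0 0 0 0 -1;0 0 0 0 0 0 -1")

```text
clock: 14.58
position: [0.5098, 0.2243, 0.1512]
ee_rot: [0.6, 0.596, 0.38, -0.373]
contact_force: [5.4, -1.7, 4.3]
width: 0.004
```

```bash
python3 st.py; python3 -c "
from h import *
T=pose(manip.get_state());x=T[:3,0];y=T[:3,1];z=T[:3,2];print('lean',np.degrees(np.arctan2(x[0],-x[2])),'side',np.degrees(x[1]),'yaw',z)"
```

```text
14.58 [ 5.37 -1.66  4.29] xr,zr: 6.68 1.62 [-0.182 -1.119 -0.113] 0.004 [ 3.  -9.7  9.1]
lean 25.588398129287892 side 0.30704262882725175 yaw [ 1.17368019e-02 -9.99931070e-01 -3.20927498e-04]
```

Emit:
arm_command(series="0 0 -.015 0 0 0 -1;0 0 -.015 0 0 0 -1;0 0 -.015 0 0 0 -1;0 0 -.015 0 0 0 -1;0 0 0 0 0 0 -1;0 0 0 0 0 0 -1")

```text
clock: 15.08
position: [0.5094, 0.2274, 0.1518]
ee_rot: [0.602, 0.594, 0.379, -0.375]
contact_force: [3.3, -11.5, 12.4]
width: 0.0043
```

```bash
python3 st.py
```

```text
15.08 [  3.29 -11.47  12.41] xr,zr: 8.23 9.86 [-1.982 -1.34  -0.992] 0.0043 [ 2.9 -6.6  9.7]
```

Emit:
arm_command(series="0 0 -.01 0 0 0 -1;0 0 -.01 0 0 0 -1;0 0 0 0 0 0 -1")

```text
clock: 15.33
position: [0.5093, 0.2288, 0.1521]
ee_rot: [0.602, 0.594, 0.379, -0.375]
contact_force: [3.2, -12.6, 14.5]
width: 0.0042
```

```bash
python3 st.py
```

```text
15.33 [  3.17 -12.57  14.46] xr,zr: 8.99 11.77 [-2.479 -1.418 -1.31 ] 0.0042 [ 2.9 -5.2 10. ]
```

Emit:
arm_command(series="-.012 .008 0 0 0 0 -1;0 0 0 0 0 0 -1;0 0 0 0 0 0 -1")

```text
clock: 15.58
position: [0.5093, 0.231, 0.1521]
ee_rot: [0.601, 0.595, 0.38, -0.375]
contact_force: [5.7, -4.4, 3.5]
width: 0.0041
```

```bash
python3 st.py; python3 - <<'E'
from h import *
T=pose(manip.get_state());x=T[:3,0];print('side deg',np.degrees(x[1]))
np.save("wB.npy",T)
ims=[get_image(n) for n in("wrist","top","scene")]
for n,i in zip("wts",ims):cv2.imwrite(f"pics/B_{n}.png",i[...,::-1])
f=lambda i:cv2.resize(i,(400,400),interpolation=cv2.INTER_CUBIC)
cv2.imwrite("pics/B.png",np.hstack([f(ims[0][60:220,230:390]),f(ims[2][130:220,325:415])])[...,::-1])
E
```

```text
15.58 [ 5.69 -4.42  3.53] xr,zr: 6.65 0.79 [-0.631 -0.987 -0.303] 0.0041 [ 2.9 -3.  10.1]
side deg 0.1705927639807724
```

View pics/B.png

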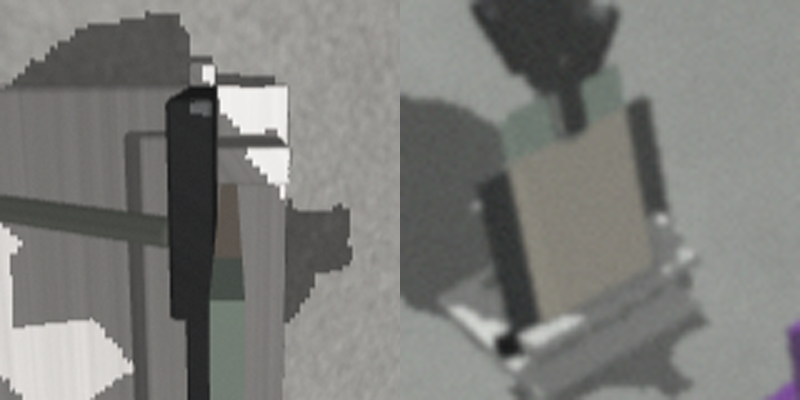

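Emit:
arm_command(series="0 .004 -.01 0 0 0 -1;0 0 -.01 0 0 0 -1;0 0 0 0 0 0 -1;0 0 0 0 0 0 -1")

```text
clock: 16.07
position: [0.5093, 0.2324, 0.152]
ee_rot: [0.601, 0.595, 0.38, -0.375]
contact_force: [6.3, -7.5, 5.1]
width: 0.0037
```

```bash
python3 st.py
```

```text
16.07 [ 6.26 -7.47  5.13] xr,zr: 7.84 2.0 [-1.229 -1.089 -0.619] 0.0037 [ 2.9 -1.6 10. ]
```

Emit:
arm_command(series="0 0 -.01 0 0 0 -1;0 0 0 0 0 0 -1;0 0 0 0 0 0 -1")

```text
clock: 16.32
position: [0.5093, 0.2334, 0.152]
ee_rot: [0.601, 0.595, 0.38, -0.375]
contact_force: [4.6, -6.5, 4.7]
width: 0.0042
```

```bash
python3 st.py
```

```text
16.32 [ 4.6  -6.54  4.67] xr,zr: 6.14 2.29 [-1.087 -1.049 -0.56 ] 0.0042 [ 2.9 -0.6 10. ]
```

Emit:
arm_command(series="0 .006 -.01 0 0 0 -1;0 0 0 0 0 0 -1;0 0 0 0 0 0 -1")

```text
clock: 16.57
position: [0.5094, 0.2343, 0.152]
ee_rot: [0.601, 0.594, 0.381, -0.376]
contact_force: [5.3, -5.6, 5.1]
width: 0.0039
```

```bash
python3 st.py
```

```text
16.57 [ 5.26 -5.62  5.12] xr,zr: 6.93 2.42 [-1.004 -0.834 -0.525] 0.0039 [ 2.9  0.3 10. ]
```

Emit:
arm_command(series="0 0 -.01 0 0 0 -1;0 0 0 0 0 0 -1;0 0 0 0 0 0 -1")

```text
clock: 16.82
position: [0.5093, 0.2348, 0.152]
ee_rot: [0.601, 0.594, 0.38, -0.376]
contact_force: [4.0, -7.9, 6.6]
width: 0.004
```

```bash
python3 st.py
```

```text
16.82 [ 3.99 -7.95  6.6 ] xr,zr: 6.4 4.29 [-1.412 -0.936 -0.656] 0.004 [ 2.9  0.8 10. ]
```

Emit:
arm_command(series="0 0 -.01 0 0 0 -1;0 0 0 0 0 0 -1;0 0 0 0 0 0 -1")

```text
clock: 17.07
position: [0.5093, 0.2351, 0.1521]
ee_rot: [0.601, 0.594, 0.38, -0.376]
contact_force: [3.9, -10.1, 8.0]
width: 0.0046
```

```bash
python3 st.py
```

```text
17.07 [  3.86 -10.14   7.96] xr,zr: 6.86 5.58 [-1.758 -1.007 -0.895] 0.0046 [ 2.9  1.1 10.1]
```

Emit:
arm_command(series="-.007 .004 0 0 0 0 -1;0 0 0 0 0 0 -1;0 0 0 0 0 0 -1")

```text
clock: 17.32
position: [0.5092, 0.2352, 0.1523]
ee_rot: [0.601, 0.594, 0.38, -0.376]
contact_force: [6.7, -8.2, 4.6]
width: 0.0037
```

```bash
python3 st.py
```

```text
17.32 [ 6.65 -8.18  4.62] xr,zr: 7.98 1.38 [-1.722 -1.052 -0.907] 0.0037 [ 2.9  1.2 10.4]
```

Emit:
arm_command(series="0 0 -.01 0 0 0 -1;0 0 -.01 0 0 0 -1;0 0 0 0 0 0 -1")

```text
clock: 17.57
position: [0.509, 0.2363, 0.1525]
ee_rot: [0.602, 0.593, 0.38, -0.377]
contact_force: [5.6, -11.1, 7.4]
width: 0.004
```

```bash
python3 st.py; python3 - <<'E'
from h import *
s=manip.get_state();T=pose(s);np.save("wC.npy",T);x=T[:3,0];print('side deg',np.degrees(x[1]))
ims=[get_image(n) for n in("wrist","top","scene")]
for n,i in zip("wts",ims):cv2.imwrite(f"pics/C_{n}.png",i[...,::-1])
f=lambda i:cv2.resize(i,(400,400),interpolation=cv2.INTER_CUBIC)
cv2.imwrite("pics/C.png",np.hstack([f(ims[2][160:210,370:420]),f(ims[1][155:215,190:250])])[...,::-1])
E
```

```text
17.57 [  5.65 -11.13   7.42] xr,zr: 8.26 4.34 [-2.278 -1.112 -1.114] 0.004 [ 2.8  2.3 10.6]
side deg -0.1642424521229579
```

View pics/C.png

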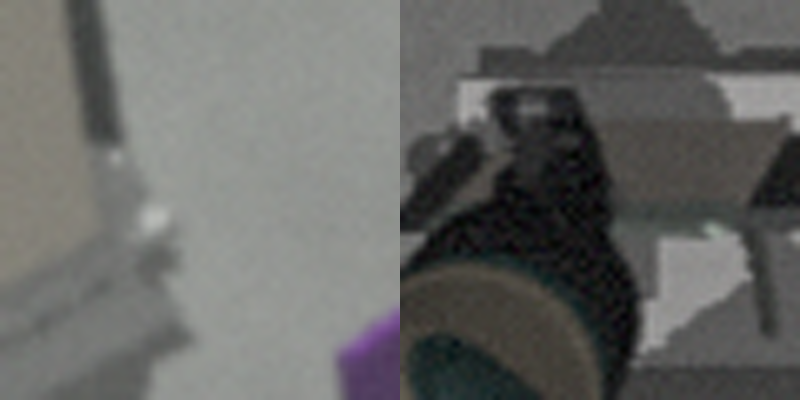

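Emit:
arm_command(series="0 0 .01 0 0 0 -1;0 0 .01 0 0 0 -1;.004 0 .01 0 0 0 -1;0 0 0 0 0 0 -1;0 0 0 0 0 0 -1")

```text
clock: 18.13
position: [0.5092, 0.2353, 0.1523]
ee_rot: [0.6, 0.594, 0.381, -0.376]
contact_force: [3.6, -4.9, 4.8]
width: 0.0044
```

```bash
python3 st.py; python3 - <<'E'
from h import *
s=manip.get_state();T=pose(s);x=T[:3,0];print('side deg',np.degrees(x[1]),'lean',np.degrees(np.arctan2(x[0],-x[2])))
E
```

```text
18.13 [ 3.56 -4.9   4.77] xr,zr: 5.24 2.82 [-1.054 -0.754 -0.486] 0.0044 [ 2.9  1.3 10.3]
side deg 0.07723097790904739 lean 25.32502441213778
```

Emit:
arm_command(series="0 0 .008 0 0 0 -1;.006 0 .008 0 0 0 -1;.006 0 0 0 0 0 -1;0 0 0 0 0 0 -1;0 0 0 0 0 0 -1")

```text
clock: 18.55
position: [0.5094, 0.2345, 0.1518]
ee_rot: [0.6, 0.595, 0.381, -0.375]
contact_force: [-0.5, -3.7, 11.4]
width: 0.0039
```

```bash
python3 st.py; python3 - <<'E'
from h import *
im=get_image("scene");s=manip.get_state();cv2.imwrite("pics/D_s.png",im[...,::-1])
c,T=cam("scene")
# plate coated/bare boundary and edges: brownish mask
R_,G,B=[im[...,i].astype(int) for i in range(3)]
m=((R_-B>12)&(R_>80)).astype(np.uint8);m[:, :330]=0;m[:,420:]=0;m[:120]=0;m[230:]=0
cs,_=cv2.findContours(m,cv2.RETR_EXTERNAL,cv2.CHAIN_APPROX_NONE);k=max(cs,key=cv2.contourArea);print(cv2.contourArea(k))
pts=cv2.approxPolyDP(k,4,True)[:,0];print(pts.tolist())
for p in pts:
    o,d=ray(c,T,*p);t=((O-o)@xr+.005)/(d@xr);q=o+d*t-O;print(np.round([q[1]*1e3,q@zr*1e3],1))
E
```

```text
18.55 [-0.49 -3.74 11.36] xr,zr: 4.36 10.5 [-0.622 -0.494 -0.229] 0.0039 [2.9 0.5 9.8]
206.0
[[351, 168], [359, 200], [364, 197], [363, 181], [368, 187], [372, 182], [366, 180], [369, 175], [360, 179], [362, 175]]
[-49.3 124.1]
[-45.3  14.8]
[-25.   15.6]
[-16.8  67. ]
[-3.  40.1]
[15.3 49.1]
[-5.3 65.2]
[ 9.2 75.7]
[-26.   77.8]
[-16.   86.8]
```

Emit:
arm_command(series="-.007 0 .003 0 0 0 -1;0 0 0 0 0 0 -1;0 0 0 0 0 0 -.85;0 0 0 0 0 0 -.8;0 0 0 0 0 0 -.75;0 0 0 0 0 0 -.75;0 0 0 0 0 0 -.75", squeeze=20)

```text
clock: 19.18
position: [0.5072, 0.2344, 0.1501]
ee_rot: [0.599, 0.594, 0.382, -0.377]
contact_force: [1.9, -0.7, 2.4]
width: 0.0106
```

```bash
python3 st.py
```

```text
19.18 [ 1.93 -0.71  2.39] xr,zr: 2.76 1.35 [ 0.004 -0.328 -0.018] 0.0106 [0.1 0.4 9.2]
```

Emit:
arm_command(series="0 .02 0 0 0 0 -.6;0 .01 0 0 0 0 -.4;0 0 0 0 0 0 -.2;0 0 0 0 0 0 0;0 0 0 0 0 0 0;0 0 0 0 0 0 0")

```text
clock: 19.68
position: [0.5097, 0.2341, 0.1514]
ee_rot: [0.599, 0.594, 0.382, -0.377]
contact_force: [-0.5, 0.3, -0.2]
width: 0.0429
```

```bash
python3 st.py
```

```text
19.68 [-0.5   0.35 -0.17] xr,zr: -0.52 0.05 [ 0.034  0.163 -0.017] 0.0429 [3.  0.1 9.2]
```

Emit:
arm_command(series="-.05 0 0 0 0 0 0;-.1 0 0 0 0 0 0;-.1 0 0 0 0 0 0;-.1 0 0 0 0 0 0;-.1 0 0 0 0 0 0;-.1 0 0 0 0 0 0;-.1 0 0 0 0 0 0;-.1 0 0 0 0 0 0;-.1 0 0 0 0 0 0;-.1 0 0 0 0 0 0;-.05 0 0 0 0 0 0;0 0 0 0 0 0 0")

```text
clock: 20.68
position: [0.4679, 0.2344, 0.2439]
ee_rot: [0.599, 0.595, 0.382, -0.376]
contact_force: [-0.2, 0.3, 0.3]
width: 0.0425
```

```bash
python3 st.py; python3 - <<'E'
from h import *
s=manip.get_state();T=pose(s);np.save("wE.npy",T)
ims=[get_image(n) for n in("wrist","scene")]
for n,i in zip("ws",ims):cv2.imwrite(f"pics/E_{n}.png",i[...,::-1])
w=cv2.convertScaleAbs(ims[0][90:290,220:420],alpha=1.4,beta=15)
f=lambda i:cv2.resize(i,None,fx=1,fy=1)
cv2.imwrite("pics/E.png",np.hstack([cv2.resize(w,(500,500),interpolation=cv2.INTER_CUBIC),cv2.resize(ims[1][130:220,350:404],(300,500),interpolation=cv2.INTER_CUBIC)])[...,::-1])
E
```

```text
20.68 [-0.18  0.32  0.26] xr,zr: -0.05 0.31 [ 0.058  0.221 -0.047] 0.0425 [  4.2   0.4 110.8]
```

View pics/E.png

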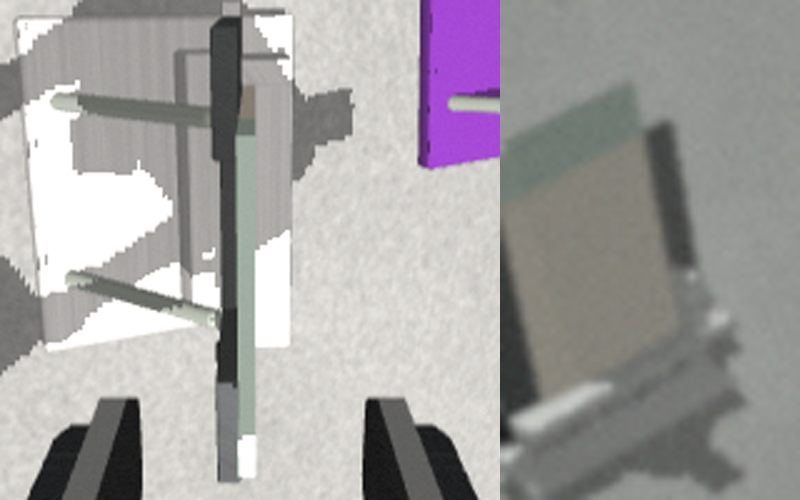

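```bash
python3 - <<'E'
from h import *
T=np.load("wE.npy");c=get_calibration("wrist");W=T@c["tool_from_camera"]
im=cv2.imread("pics/E_w.png").astype(int)
for z in(.156,.159):
  for x,y in((245,135),(247,478),(240,430)):
    r=ray(c,W,220+x/2.5-.5,90+y/2.5-.5);o,d=r;t=((O-o)@zr+z)/(d@zr);q=o+d*t-O;print(z,np.round([q@xr*1e3,q[1]*1e3],1))
# same-method stop in picture A: stop's top inner edge, 35 mm above the ledge
TA=np.load("wA.npy")@c["tool_from_camera"]
for z in(.041,.044):
  for x,y in((275,127),(333,127)):
    o,d=ray(c,TA,180+x/2.7-.5,60+y/2.7-.5);t=((O-o)@zr+z)/(d@zr);q=o+d*t-O;print("stop",z,np.round([q@xr*1e3,q[1]*1e3],1))
print(im[100:150:2,319].tolist()); print(im[262:290:2,319].tolist())
# scene: plate corners / stop
cs,Ts=cam("scene")
for n,x,y,z in(("topR",633,85,None),("coatR",640,137,None),("lowR",680,340,None)):
    o,d=ray(cs,Ts,350+(x-500)/5.5556-.5,130+y/5.5556-.5);t=((O-o)@xr+.005)/(d@xr);q=o+d*t-O;print(n,np.round([q[1]*1e3,q@zr*1e3],1))
E
```

```text
0.156 [ 1.7 48.6]
0.156 [  3.  -53.1]
0.156 [  0.8 -37.1]
0.159 [ 1.7 49. ]
0.159 [  3.  -51.2]
0.159 [  0.8 -35.4]
stop 0.041 [-0.6 51.2]
stop 0.041 [19.8 51.2]
stop 0.044 [-0.2 51.3]
stop 0.044 [19.9 51.4]
[[112, 114, 116], [111, 112, 115], [112, 114, 116], [110, 111, 114], [113, 114, 117], [113, 114, 117], [65, 67, 67], [101, 104, 105], [110, 112, 113], [107, 109, 111], [103, 106, 107], [103, 106, 107], [80, 86, 89], [71, 78, 84], [73, 80, 85], [71, 79, 85], [71, 78, 84], [71, 78, 83], [70, 78, 83], [66, 72, 68], [64, 71, 65], [65, 71, 65], [90, 99, 90], [107, 115, 105], [105, 114, 105]]
[[104, 113, 105], [174, 187, 174], [205, 219, 205], [204, 218, 204], [204, 219, 205], [204, 217, 203], [204, 217, 203], [203, 218, 203], [205, 218, 205], [176, 186, 177], [129, 132, 134], [130, 134, 135], [133, 136, 138], [134, 139, 139]]
topR [ 46.2 159.7]
coatR [ 44.6 130.1]
lowR [46.7  4.1]
```

Emit:
arm_command(series=".1 0 0 0 0 0 0;.1 0 0 0 0 0 0;.1 0 0 0 0 0 0;.1 0 0 0 0 0 0;.1 0 0 0 0 0 0;.1 0 0 0 0 0 0;.1 0 0 0 0 0 0;.1 0 0 0 0 0 0;.1 0 0 0 0 0 0;.1 -.01 0 0 0 0 0;0 0 0 0 0 0 0;0 0 0 0 0 0 0", squeeze=20)

```text
clock: 21.78
position: [0.509, 0.234, 0.1504]
ee_rot: [0.599, 0.594, 0.382, -0.377]
contact_force: [-0.8, 0.1, 0.3]
width: 0.0429
```

```bash
python3 st.py
```

```text
21.78 [-0.76  0.11  0.25] xr,zr: -0.58 0.55 [-0.009  0.188 -0.009] 0.0429 [1.9 0.  8.7]
```

Emit:
arm_command(series="0 0 0 0 0 0 -.3;0 0 0 0 0 0 -.6;0 0 0 0 0 0 -.8;0 0 0 0 0 0 -1;0 0 0 0 0 0 -1;0 0 0 0 0 0 -1;0 0 0 0 0 0 -1;0 0 0 0 0 0 -1")

```text
clock: 22.45
position: [0.5095, 0.2345, 0.1521]
ee_rot: [0.599, 0.595, 0.382, -0.376]
contact_force: [-2.7, -1.0, 5.3]
width: 0.0047
```

```bash
python3 st.py
```

```text
22.45 [-2.73 -0.96  5.34] xr,zr: -0.22 5.99 [-0.028  0.141  0.02 ] 0.0047 [ 3.1  0.5 10. ]
```

Emit:
arm_command(series="-.006 0 0 0 0 0 -1;0 0 -.01 0 0 0 -1;0 0 0 0 0 0 -1")

```text
clock: 22.7
position: [0.5094, 0.235, 0.1521]
ee_rot: [0.6, 0.594, 0.382, -0.377]
contact_force: [1.4, -3.6, 3.1]
width: 0.0048
```

```bash
python3 st.py
```

```text
22.7 [ 1.45 -3.63  3.1 ] xr,zr: 2.62 2.2 [-0.463 -0.21  -0.175] 0.0048 [ 3.   1.  10.1]
```

Emit:
arm_command(series="0 0 -.01 0 0 0 -1;0 0 0 0 0 0 -1;0 0 0 0 0 0 -1")

```text
clock: 22.95
position: [0.5093, 0.2356, 0.1522]
ee_rot: [0.6, 0.594, 0.382, -0.377]
contact_force: [1.9, -5.3, 5.3]
width: 0.0046
```

```bash
python3 st.py
```

```text
22.95 [ 1.93 -5.26  5.26] xr,zr: 3.97 3.95 [-0.955 -0.391 -0.403] 0.0046 [ 3.   1.6 10.2]
```

Emit:
arm_command(series="0 0 -.01 0 0 0 -1;0 0 0 0 0 0 -1;0 0 0 0 0 0 -1")

```text
clock: 23.2
position: [0.5092, 0.2364, 0.1524]
ee_rot: [0.6, 0.594, 0.381, -0.377]
contact_force: [0.7, -5.6, 6.5]
width: 0.0047
```

```bash
python3 st.py
```

```text
23.2 [ 0.71 -5.58  6.5 ] xr,zr: 3.39 5.59 [-1.073 -0.346 -0.405] 0.0047 [ 3.   2.4 10.4]
```

Emit:
arm_command(series="0 0 .012 0 0 0 -1;0 0 0 0 0 0 -1;0 0 0 0 0 0 -.85;0 0 0 0 0 0 -.8;0 .01 0 0 0 0 -.75;0 .01 0 0 0 0 -.6;0 .005 0 0 0 0 -.4;0 0 0 0 0 0 -.2;0 0 0 0 0 0 0;0 0 0 0 0 0 0;0 0 0 0 0 0 0")

```text
clock: 24.12
position: [0.5111, 0.2361, 0.1528]
ee_rot: [0.599, 0.594, 0.382, -0.377]
contact_force: [0.4, -0.7, -0.2]
width: 0.043
```

```bash
python3 st.py
```

```text
24.12 [ 0.42 -0.74 -0.15] xr,zr: 0.32 -0.32 [ 0.037  0.234 -0.031] 0.043 [ 4.9  2.1 10. ]
```

Emit:
arm_command(series="-.05 0 0 0 0 0 0;-.1 0 0 0 0 0 0;-.1 0 0 0 0 0 0;-.1 0 0 0 0 0 0;-.1 0 0 0 0 0 0;-.1 0 0 0 0 0 0;-.1 0 0 0 0 0 0;-.1 0 0 0 0 0 0;-.1 0 0 0 0 0 0;-.1 0 0 0 0 0 0;-.05 0 0 0 0 0 0;0 0 0 0 0 0 0")

```text
clock: 25.12
position: [0.469, 0.2362, 0.2451]
ee_rot: [0.599, 0.595, 0.382, -0.376]
contact_force: [0.5, 0.5, -1.3]
width: 0.0427
```

```bash
python3 st.py; python3 - <<'E'
from h import *
s=manip.get_state();T=pose(s)
w=get_image("wrist");sc=get_image("scene");cv2.imwrite("pics/F_w.png",w[...,::-1]);cv2.imwrite("pics/F_s.png",sc[...,::-1])
c=get_calibration("wrist");W=T@c["tool_from_camera"];W0=np.load("wE.npy")@c["tool_from_camera"]
for nm,im,M in(("E",cv2.imread("pics/E_w.png")[...,::-1].astype(int),W0),("F",w.astype(int),W)):
    for u in(316,317,318,319):
        g=(im[130:300,u,1]-im[130:300,u,2])>6   # greenish glass edge
        v=np.where(g)[0]+130
        if len(v)<20: continue
        out=[]
        for vv in(v.min()-.5,v.max()+.5):
            o,d=ray(c,M,u,vv);q=o+d*((O-o)@zr+.159)/(d@zr)-O;out.append(round(q[1]*1e3,1))
        print(nm,u,v.min(),v.max(),out)
E=cv2.imread("pics/E_s.png").astype(int)[...,::-1];D=np.abs(E-sc).max(2)[130:225,340:410]
print("scene diff px near plate",(D>25).sum())
f=lambda i,k:cv2.resize(i,k,interpolation=cv2.INTER_CUBIC)
cv2.imwrite("pics/F.png",np.hstack([f(sc[155:205,375:415],(400,500)),f(sc[130:230,150:350] if 0 else sc[180:290,180:350],(400,500))])[...,::-1])
E
```

```text
25.12 [ 0.46  0.48 -1.32] xr,zr: -0.14 -1.39 [0.029 0.183 0.014] 0.0427 [  5.7   2.2 111.5]
E 316 132 280 [np.float64(56.6), np.float64(-51.0)]
E 317 131 280 [np.float64(57.2), np.float64(-51.0)]
E 318 130 280 [np.float64(57.8), np.float64(-51.0)]
E 319 130 280 [np.float64(57.8), np.float64(-51.0)]
F 316 131 282 [np.float64(58.9), np.float64(-51.3)]
F 317 130 282 [np.float64(59.6), np.float64(-51.3)]
F 318 130 282 [np.float64(59.6), np.float64(-51.3)]
F 319 130 282 [np.float64(59.6), np.float64(-51.3)]
scene diff px near plate 9
```

Emit:
arm_command(series=".1 0 0 0 0 0 0;.1 -.005 0 0 0 0 0;.1 -.005 0 0 0 0 0;.1 -.005 0 0 0 0 0;.1 -.005 0 0 0 0 0;.1 0 0 0 0 0 0;.1 0 0 0 0 0 0;.1 0 0 0 0 0 0;.1 0 0 0 0 0 0;.1 0 0 0 0 0 0;0 0 0 0 0 0 -.3;0 0 0 0 0 0 -.6", squeeze=40)

```text
clock: 26.22
position: [0.5093, 0.2359, 0.1512]
ee_rot: [0.599, 0.594, 0.382, -0.377]
contact_force: [-0.9, 0.0, 0.9]
width: 0.0196
```

Emit:
arm_command(series="0 0 0 0 0 0 -.8;0 0 0 0 0 0 -1;0 0 0 0 0 0 -1;0 0 0 0 0 0 -1;0 0 0 0 0 0 -1;0 0 0 0 0 0 -1")

```text
clock: 26.72
position: [0.5094, 0.2362, 0.1525]
ee_rot: [0.599, 0.594, 0.382, -0.377]
contact_force: [0.0, -0.2, 2.0]
width: 0.0044
```

```bash
python3 st.py
```

```text
26.72 [ 0.04 -0.24  1.99] xr,zr: 0.88 1.78 [-0.048  0.252 -0.018] 0.0044 [ 3.2  2.2 10.4]
```

Emit:
arm_command(series="-.01 .005 0 0 0 0 -1;-.01 .005 0 0 0 0 -1;0 0 0 0 0 0 -1;0 0 0 0 0 0 -1")

```text
clock: 27.05
position: [0.5093, 0.236, 0.1541]
ee_rot: [0.599, 0.594, 0.382, -0.377]
contact_force: [-0.9, 0.0, -0.6]
width: 0.0043
```

```bash
python3 st.py
```

```text
27.05 [-0.87  0.03 -0.57] xr,zr: -1.03 -0.15 [ 0.03   0.316 -0.036] 0.0043 [ 3.7  2.  12. ]
```

Emit:
arm_command(series="-.003 .004 -.008 0 0 0 -1;0 0 0 0 0 0 -1;0 0 0 0 0 0 -1")

```text
clock: 27.3
position: [0.5096, 0.2368, 0.1545]
ee_rot: [0.599, 0.594, 0.382, -0.377]
contact_force: [-0.4, -0.2, -1.4]
width: 0.0047
```

```bash
python3 st.py
```

```text
27.3 [-0.42 -0.22 -1.41] xr,zr: -0.97 -1.1 [-0.057  0.366  0.02 ] 0.0047 [ 4.2  2.8 12.2]
```

Emit:
arm_command(series="0 0 -.008 0 0 0 -1;0 0 0 0 0 0 -1;0 0 0 0 0 0 -1")

```text
clock: 27.55
position: [0.5095, 0.2372, 0.1546]
ee_rot: [0.599, 0.594, 0.382, -0.377]
contact_force: [-1.3, -1.7, -0.7]
width: 0.0046
```

```bash
python3 st.py
```

```text
27.55 [-1.32 -1.66 -0.67] xr,zr: -1.48 -0.05 [-0.483  0.304 -0.221] 0.0046 [ 4.1  3.2 12.3]
```

Emit:
arm_command(series="0 0 -.008 0 0 0 -1;0 0 0 0 0 0 -1;0 0 0 0 0 0 -1")

```text
clock: 27.8
position: [0.5094, 0.2377, 0.1546]
ee_rot: [0.599, 0.594, 0.382, -0.377]
contact_force: [-1.9, -5.9, 1.3]
width: 0.0043
```

```bash
python3 st.py
```

```text
27.8 [-1.91 -5.89  1.32] xr,zr: -1.18 2.01 [-1.057  0.223 -0.504] 0.0043 [ 4.   3.7 12.4]
```

Emit:
arm_command(series="0 0 .008 0 0 0 -1;.01 0 0 0 0 0 -1;.008 0 0 0 0 0 -1;.005 -.008 0 0 0 0 -1;0 0 0 0 0 0 -1;0 0 0 0 0 0 -1")

```text
clock: 28.3
position: [0.5101, 0.2374, 0.1529]
ee_rot: [0.599, 0.594, 0.382, -0.377]
contact_force: [-3.8, -5.4, 5.4]
width: 0.0047
```

```bash
python3 st.py
```

```text
28.3 [-3.82 -5.35  5.38] xr,zr: -1.19 6.5 [-1.076  0.29  -0.496] 0.0047 [ 3.9  3.4 10.5]
```

Emit:
arm_command(series="-.003 -.012 0 0 0 0 -1;0 -.008 0 0 0 0 -1;0 0 0 0 0 0 -1;0 0 0 0 0 0 -1")

```text
clock: 28.63
position: [0.5092, 0.2377, 0.1527]
ee_rot: [0.6, 0.595, 0.381, -0.376]
contact_force: [1.2, -5.7, 2.4]
width: 0.0044
```

```bash
python3 st.py
```

```text
28.63 [ 1.22 -5.72  2.35] xr,zr: 2.1 1.61 [-1.134 -0.275 -0.608] 0.0044 [ 3.1  3.7 10.6]
```

Emit:
arm_command(series="0 0 0 0 0 0 -.88;0 0 0 0 0 0 -.84;0 0 0 0 0 0 -.8;0 .01 0 0 0 0 -.75;0 .01 0 0 0 0 -.6;0 .01 0 0 0 0 -.4;0 0 0 0 0 0 -.2;0 0 0 0 0 0 0;0 0 0 0 0 0 0;0 0 0 0 0 0 0", squeeze=20)

```text
clock: 29.47
position: [0.5106, 0.2377, 0.1529]
ee_rot: [0.599, 0.594, 0.382, -0.377]
contact_force: [0.2, 1.3, -0.6]
width: 0.0428
```

```bash
python3 st.py
```

```text
29.47 [ 0.2   1.31 -0.57] xr,zr: -0.06 -0.6 [ 0.031  0.275 -0.001] 0.0428 [ 4.4  3.7 10.3]
```

Emit:
arm_command(series="-.05 0 0 0 0 0 0;-.1 0 0 0 0 0 0;-.1 0 0 0 0 0 0;-.1 0 0 0 0 0 0;-.1 0 0 0 0 0 0;-.1 0 0 0 0 0 0;-.1 0 0 0 0 0 0;-.1 0 0 0 0 0 0;-.1 0 0 0 0 0 0;-.1 0 0 0 0 0 0;-.05 0 0 0 0 0 0;0 0 0 0 0 0 0")

```text
clock: 30.47
position: [0.4685, 0.2378, 0.2452]
ee_rot: [0.599, 0.595, 0.382, -0.376]
contact_force: [0.9, 0.2, -0.3]
width: 0.0426
```

```bash
python3 st.py; python3 - <<'E'
from h import *
s=manip.get_state();W=pose(s)@get_calibration("wrist")["tool_from_camera"];c=get_calibration("wrist")
w=get_image("wrist");sc=get_image("scene").astype(int);tp=get_image("top").astype(int)
im=w.astype(int)
# left/right faces of the plate's top edge (greenish) per row -> rest x, and its -y end
for v in(160,190,220,250,270):
    o=[]
    g=(im[v,300:340,1]-im[v,300:340,0])>6;u=np.where(g)[0]+300
    if len(u):
        for uu in(u.min()-.5,u.max()+.5):
            a,d=ray(c,W,uu,v);q=a+d*((O-a)@zr+.159)/(d@zr)-O;o.append(np.round([q@xr*1e3,q[1]*1e3],1).tolist())
    print(v,u.min() if len(u) else None,o)
g=(im[150:310,318,1]-im[150:310,318,0])>6;v=np.where(g)[0].max()+150
a,d=ray(c,W,318,v+.5);q=a+d*((O-a)@zr+.159)/(d@zr)-O;print("-y end",v,q[1]*1e3)
# beaker, jar, short plates: pictures before/after
for n,b,boxes in(("scene",sc,{"jar":(195,235,275,305),"beaker":(230,275,303,338),"rack":(235,282,198,258)}),("top",tp,{"jar":(190,222,308,340),"beaker":(115,155,312,350),"rack":(190,232,382,440)})):
    a=cv2.imread(f"pics/{n}0.png")[...,::-1].astype(int)
    for k,(r0,r1,c0,c1) in boxes.items(): print(n,k,"changed px",int((np.abs(a-b).max(2)[r0:r1,c0:c1]>30).sum()))
E
```

```text
30.47 [ 0.94  0.22 -0.26] xr,zr: 0.74 -0.63 [0.047 0.165 0.046] 0.0426 [  5.3   3.8 111.8]
160 313 [[-0.4, 41.6], [4.1, 41.6]]
190 313 [[-0.4, 21.2], [4.3, 21.3]]
220 314 [[0.4, -0.4], [4.5, -0.4]]
250 314 [[0.4, -23.3], [5.4, -23.3]]
270 313 [[-0.2, -39.5], [5.6, -39.4]]
-y end 283 -50.69251755079293
scene jar changed px 0
scene beaker changed px 0
scene rack changed px 623
top jar changed px 0
top beaker changed px 0
top rack changed px 2
```

```bash
python3 -c "
from rig import ticket;print(ticket.sign_off())"
```

```text
the job is handed in; nothing more can be done
None
```

I drew the tall plate out of the rack and stood it on the stand's ledge. It is released, leaning against the panel at the end stop, and I handed the job in at about 30.5 s of the 58 s. No verdict was reported.

- **Ledge:** I felt it about 9 mm up the panel; the camera had put it at about 6 mm. My 1 mm feeling steps pressed the plate on it to about 26 N before I backed off, against the 45 N limit.
- **End stop:** The first slide looked done but was mostly friction. A later free-hanging check found the plate still about 1 mm short of the stop. I regripped it twice: the second time I lifted it about 2 mm, met the stop clearly (about 6 N), lowered it back onto the ledge, pressed it to the panel and let go.

Last checks:
- **Plate pose:** The top edge shows 0 to 5 mm off the panel along its length, so it lies flat.
- **Side edge:** This check disagrees slightly. The far side edge reads −50.7 mm, and an earlier picture put the stop at +51.2 mm. That would be up to about 2 mm of gap, within the camera error; by feel it touches.
- **Other objects:** The beaker and jar pixels are unchanged in both views, and the short plates show no change seen from above. The arm is backed off 100 mm with near-zero force.

I could not view one of the check pictures because the 12-picture limit was reached. The last check was therefore by numbers only.

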